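# Lay up a flow-through test cell on its pinned lower plate

## Robot

A 7-joint arm with a two-finger parallel gripper is mounted at the origin on the work surface; the furniture and walls round the work are solid. World frame = base frame: x ahead of the robot, y to its left, z up, the work surface at z = 0. Lengths are in m, angles in rad, forces in N, time in s.
With the tool pointing down it reaches from about 0.4 to 0.85 m from the base axis. Payload 4.5 kg.
Tool frame: the origin (TCP) lies where the fingers leave the gripper's body, on its centre line; the fingertips stand 64 mm ahead of it and the grasp point (between the pads) lies 45 mm ahead of it; z points along the fingers, y is the line along which they close (so a half turn about z gives the same grasp; the last joint's range is limited). The gripper opens to 88 mm and grips with 3 to 60 N. Pads are 18 mm wide; open, the fingers measure 123 mm over their backs; the gripper's body (75 mm by 187 mm) begins 45 mm behind the grasp point.
Start: joints at [-1.194, 0.689, -0.195, 1.565, 0.157, 0.902, -0.215], TCP at [0.21, 0.589, 0.303] pointing down, gripper open.
Joint ranges: [-3.01, 3.01], [-0.46, 2.08], [-1.47, 1.51], [0.13, 2.56], [-1, 4.14], [0.04, 2.09], [-2.66, 2.66]. Speed limits (rad/s): [2.57, 2.57, 3.14, 3.14, 3.14, 3.14, 3.14].

## Interface

Orientations are given as a unit quaternion [x, y, z, w].
In Python, from plant import r gives the robot as it stands.
- The arm moves only by the tool play_rows, never from a script. Its arguments are lists of equal length, an entry for each row: "translation": the shift along the tool's x, y, z in m, a list of three; "delta_rot": the turn, a rotation vector about the tool's x, y, z in degrees, a list of three; "grip": the opening, from -1 (shut) to 1 (fully open). In form: {"translation": [[x, y, z], ...], "delta_rot": [[rx, ry, rz], ...], "grip": [grip, ...]}. A call has 1 to 20 rows; each row shifts and turns the commanded pose from where the row before left it, along the tool's axes as they then stand; what a row does not reach is not made up. A row lasts 1/8 s, in which the tool goes at most 62.5 mm and 10.7 degrees, less where a joint would pass 70% of its speed; a pose out of reach is approached as far as the arm can. A call with a gripper value outside its range is refused whole. The fingers move at their own pace and stop on an object; "squeeze" is the grip in N (left out, the last holds). Time passes only in rows, so rows that do not move let the fingers close. It gives the time, the measured TCP pose, the force, the opening and the grip force at its end, in the units of the state.
- r.get_state(): the state, without advancing time (a new reading comes with each control period).
- r.snapshot(name): name is "scene" or "top" or "wrist"; returns the picture (420x560x3 uint8, blue, green, red); there is no depth.
- r.get_calibration(name): a dict with "intrinsics" (3x3 intrinsics, pixels), "eye" and "rotation" of the camera in the world. Camera axes: x right, y up, looking along -z (the intrinsics and any distortion apply to the point x, -y, -z); pixel columns grow to the right and rows downward; lengths in m; the calibration is good to about 2 mm. A picture is of the moment at which its call begins: read the wrist's pose just before it. get_calibration takes no time and is no camera call; for the wrist camera it gives the pose at the moment of the call.
- r.finish_job(): hands the job in; it is judged then, once.
Trained networks look in the newest picture that a camera, given by its name, has taken for a name from the list of things; names that differ only in an ending like _2 or _b are one class to them, and where a whole thing is asked for, a point or a joint stands for the part that bears it (a point fixed in the world has none). Each returns a list of dicts, best first, with "confidence" (0 to 1); they miss things now and then, are a little off and sometimes report something else, mostly with a low value. They report only what shows in the picture. A call takes as long as a camera call. They do not tell look-alikes from the thing itself.
- r.look_for(camera, target): "point" ([x, y, z] in m, in world coordinates, good to about 4 mm: the middle of the surface that is visible of it).
- r.silhouettes(camera, target): "pixels" (420x560 bool, what is visible of it).
The state is a dict: "clock": time; "q": joint angles; "qd": joint speeds; "joint_torque": joint torques, N m; "tool_pos": TCP position; "eef_rot": TCP orientation; "contact_force": force on the tool from outside, world axes, zero at the start; "moment": the same for the moment, N m; "opening": opening from 0.0 (shut) to 1.0 (fully open); "finger_force": force on a finger pad.
Only numpy, scipy, OpenCV 4.12 (cv2) and the standard library are available. Lean on these libraries where they do the work, as an engineer would, in place of code of your own. Each camera call takes 0.05 s, during which the arm holds its last target. There are 200 camera calls.

## Task

Lay up the test cell between the pins of the lower end plate: the graphite flow plate first, on it the carbon block that is as thick as the white frame, the frame round that block, and the aluminium end plate on top, with its brass port towards the end away from the lower plate's brass hose barb. Every part must lie flat, square between the pins and released; leave the thicker carbon block, the dish, the tin and the beaker where they are.

Things in the scene. Friction and masses are not known exactly. Their poses are not given: they have to be found in the camera images.
- lower_plate: fixed aluminium slab, 112 (x) x 142 (y) mm, top 15 mm above its origin (underside centre); brass hose barb out of its +y end. Steel pins, 34 mm above the top, at (+-40, +-25) and (+-12, +-51) mm: between their collars (6.5 mm high) 69 x 87 mm (x, y) is free, above them 73 x 95 mm; the last 8 mm taper. Fingers go in at the middle of its long sides. The stack takes this plate's axes
- flow_plate: grey graphite flow-field plate, 64 (x) x 82 (y) x 7.5 mm thick, with four small round lugs that stick out 7 mm at the corners (78 x 96 mm over them; they stand clear of the pins). Origin: centre of its underside. Grasp across the 64 mm between the lugs, at the middle of the long sides. Either end may lie at either end
- thin_block: the smaller, grey carbon block, 20 (x) x 45 (y) x 12 mm high, as thick as the frame. Origin: centre of its underside. Grasp across the 20 mm. Its length lies along the length of the frame and of the flow plate, centred. Fingers do not fit into the frame's window beside it, so it goes down before the frame
- thick_block: the larger, nearly black carbon block, 22 (x) x 52 (y) x 16 mm high, too thick for the cell; it stays where it is. Origin: centre of its underside
- frame: white plastic frame, 66 (x) x 88 (y) x 12 mm thick, its four corners cut away (13 mm), with a window of 32 (x) x 58 (y) mm in the middle. Origin: centre of its underside, in the middle of the window. Grasp across the 66 mm at the middle of the long sides. Either end may lie at either end
- end_plate: aluminium end plate, 68 (x) x 90 (y) x 12 mm thick, with a brass port (12 mm across, up to 28 mm above the underside) on its upper face, 14 mm off the middle towards -y. Origin: centre of its underside. Grasp across the 68 mm at the middle of the long sides. In the cell its y axis points as the lower plate's does
- port (a point): top of the end plate's brass port: at (0, -14, 28) mm in the end plate's frame
- petri_dish: bystander: clear round dish, 58 mm across, 12 mm high. Origin: centre of its underside
- screw_tin: bystander: round metal tin of small screws, 56 mm across, 19 mm high. Origin: centre of its underside
- beaker: bystander: clear beaker, 55 mm across, 70 mm high. Origin: centre of its underside
There are look-alikes about, which are no part of the job. Leave any brown look-alike of the flow_plate alone.

How it is judged:
By the outcome, as a careful person would: the job done as asked, in the order asked, and still so for the second after the job is handed in, with the robot touching nothing.
It also fails if it takes over 120 s, if anything falls off the work surface, if the arm or the gripper's body presses on something with over 40 N, if the wrist force passes 120 N, or if a joint passes its speed limit or range.

## Working session

There is one attempt and no reset: what is moved stays moved. The work goes in short steps, Python scripts to look and compute and a tool call to move; the robot and the scene stay as the last step left them, time stands still between calls to the robot, and variables do not carry over. Pictures are saved under pics/ and viewed, at most 14 in all, crops included, and the job is handed in when it is done.

Besides the shell and the picture viewer there is one more tool, called as name(argument=value, ...) on one line, values as JSON. play_rows: Moves the arm, as the interface text tells. Its arguments: {"type":"object","properties":{"translation":{"type":"array","items":{"type":"array","items":{"type":"number"}}},"delta_rot":{"type":"array","items":{"type":"array","items":{"type":"number"}}},"grip":{"type":"array","items":{"type":"number"}},"squeeze":{"type":"number"}},"required":["translation","delta_rot","grip"]}

```bash
mkdir -p pics; ls
python3 - <<'E'
from plant import r
import cv2,numpy as np
s=r.get_state();print({k:np.round(v,3).tolist() for k,v in s.items()})
for c in["scene","top"]:
    cv2.imwrite(f"pics/{c}0.png",r.snapshot(c))
    k=r.get_calibration(c);print(c,k)
    for t in["lower_plate","flow_plate","thin_block","thick_block","frame","end_plate","port","petri_dish","screw_tin","beaker"]:
        try: print(t,[(np.round(d["point"],3).tolist(),round(d["confidence"],2)) for d in r.look_for(c,t)])
        except Exception as e: print(t,e)
E
```

```text
pics
{'clock': 0.0, 'q': [-1.194, 0.69, -0.195, 1.566, 0.157, 0.903, -0.215], 'qd': [0.001, 0.001, 0.001, -0.001, 0.0, 0.001, -0.0], 'joint_torque': [-0.0, -52.755, -1.267, -15.342, -0.053, 0.006, 0.0], 'tool_pos': [0.21, 0.588, 0.302], 'eef_rot': [0.171, 0.985, -0.001, -0.0], 'contact_force': [-0.766, -0.81, -0.428], 'moment': [0.021, 0.05, 0.02], 'finger_force': 0.0, 'opening': 1.0}
scene {'intrinsics': array([[483.47390733,   0.        , 283.65540958],
       [  0.        , 483.47390733, 199.40644597],
       [  0.        ,   0.        ,   1.        ]]), 'eye': array([-0.01902925, -0.47296197,  0.8459968 ]), 'rotation': array([ 0.3125684 , -0.16670709, -0.42593606,  0.8325192 ])}
lower_plate [([0.518, 0.131, 0.018], 0.83)]
flow_plate [([0.763, -0.294, 0.006], 0.91), ([0.601, -0.118, 0.01], 0.8), ([0.333, -0.168, 0.005], 0.77), ([0.456, -0.237, 0.015], 0.48)]
thin_block [([0.461, -0.1, 0.015], 0.7)]
thick_block [([0.466, -0.412, 0.017], 0.59)]
frame [([0.616, -0.242, 0.011], 0.92)]
end_plate [([0.464, -0.239, 0.012], 0.61)]
port [([0.46, -0.237, 0.012], 0.83)]
petri_dish [([0.63, -
[... 284 characters left out ...]
8],
       [  0.        ,   0.        ,   1.        ]]), 'eye': array([ 0.41760577, -0.10161344,  1.04815914]), 'rotation': array([ 0.05484498, -0.05417946, -0.69807824,  0.71185911])}
lower_plate [([0.524, 0.131, 0.015], 0.97)]
flow_plate [([0.6, -0.116, 0.009], 0.91), ([0.766, -0.294, 0.01], 0.86), ([0.336, -0.166, 0.009], 0.58), ([0.633, -0.374, 0.008], 0.38)]
thin_block [([0.472, -0.097, 0.013], 0.51)]
thick_block []
frame [([0.619, -0.24, 0.011], 0.64)]
end_plate [([0.47, -0.238, 0.008], 0.89)]
port [([0.466, -0.241, 0.011], 0.62), ([0.473, -0.095, 0.008], 0.21)]
petri_dish [([0.632, -0.376, 0.006], 0.96)]
screw_tin [([0.754, -0.167, 0.003], 0.91)]
beaker [([0.743, 0.027, 0.032], 0.63)]
```

View pics/top0.png

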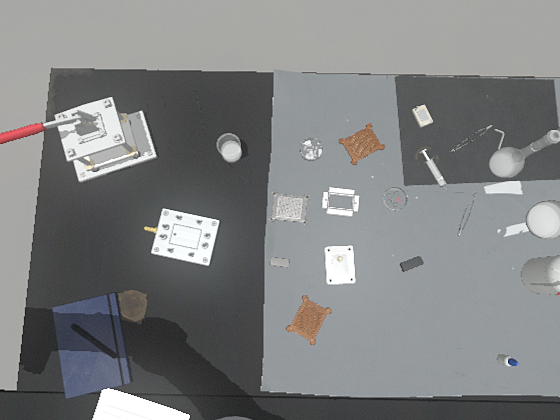

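View pics/scene0.png

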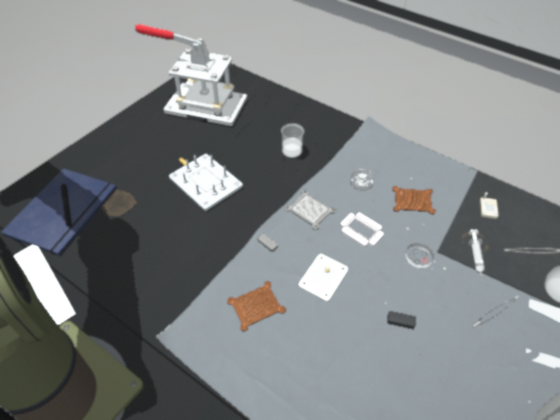

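Top view: lower plate at (187,236) with its barb to the left (+y), grey flow plate at (290,207), thin block at (280,262), frame at (340,202), and end plate at (340,265). Both brown look-alikes are out of the way. Next I measure with silhouettes and check the wrist camera.

```bash
cat > h.py <<'E'
from plant import r
import cv2,numpy as np
from scipy.spatial.transform import Rotation as R
def cal(c):
    k=r.get_calibration(c);q=np.array(k["rotation"])
    return k["intrinsics"],np.array(k["eye"]),(R.from_quat(q) if q.shape==(4,) else R.from_matrix(q)).as_matrix(),k
def proj(c,P):
    K,e,M,_=c;p=(np.atleast_2d(P)-e)@M*[1,-1,-1];p=p@K.T;return p[:,:2]/p[:,2:]
def back(c,uv,z):
    K,e,M,_=c;uv=np.atleast_2d(uv).astype(float)
    d=(np.c_[uv,np.ones(len(uv))]@np.linalg.inv(K).T*[1,-1,-1])@M.T
    return (e+d*((z-e[2])/d[:,2])[:,None])[:,:2]
def rect(c,mask,z):
    cs,_=cv2.findContours(mask.astype(np.uint8),cv2.RETR_EXTERNAL,cv2.CHAIN_APPROX_NONE)
    p=back(c,max(cs,key=cv2.contourArea)[:,0],z)
    (x,y),(w,h),a=cv2.minAreaRect((p*1e3).astype(np.float32))
    if w>h: w,h,a=h,w,a-90
    a=(a+90)%180   # direction of long axis
    return x,y,w,h,a
def go(x,y,z,along=None):
    """steps to TCP target (m, tool down); along = world angle (deg) of tool y (mod 180)"""
    s=r.get_state();M=R.from_quat(s["eef_rot"]).as_matrix();d=M.T@(np.array([x,y,z])-s["tool_pos"])
    cur=np.degrees(np.arctan2(M[1,1],M[0,1]))
    dz=0 if along is None else (along-cur+90)%180-90
    print("tool shift mm",np.round(d*1e3,1),"rotz",round(-dz,2),"tool-y ang",round(cur,2),"tilt",np.round(np.degrees(R.from_matrix(M.T@np.diag([1,1,1])).as_rotvec())[0]*0+np.degrees(np.arccos(-M[2,2])),2),"q7",round(s["q"][6],2))
E
python3 - <<'E'
from h import *
r.snapshot("top");c=cal("top")
for t,z in[("lower_plate",.015),("flow_plate",.0075),("thin_block",.012),("frame",.012),("end_plate",.012)]:
    for d in r.silhouettes("top",t): print(t,round(d["confidence"],2),np.round(rect(c,d["pixels"],z),1))
print(r.get_calibration("wrist"),r.get_state()["tool_pos"])
E
```

```text
lower_plate 0.81 [530.2 148.2 113.2 172.6  79.3]
flow_plate 0.7 [ 767.5 -291.5   73.1   94.3  120.9]
flow_plate 0.66 [ 337.7 -163.1   78.5   94.8  152.8]
flow_plate 0.59 [ 602.8 -113.2   75.    93.1   85.7]
thin_block 0.56 [469.9 -92.3  19.1  43.   79.9]
thin_block 0.17 [530.1 149.1 113.1 173.1  78.8]
frame 0.82 [ 619.2 -237.4   69.6   88.2   87.3]
end_plate 0.85 [ 467.8 -237.4   73.5   90.1    1.1]
{'intrinsics': array([[354.50389667,   0.        , 276.27881058],
       [  0.        , 354.50389667, 201.47342276],
       [  0.        ,   0.        ,   1.        ]]), 'eye': array([0.13871399, 0.61401339, 0.38520216]), 'rotation': array([-0.12017069, -0.08415632,  0.56992852,  0.80849131])} [0.21007634 0.58865774 0.30272296]
```

play_rows(translation=[[0,0,0],[0,0,0],[0,0,0],[0,0,0],[0,0,0],[0,0,0],[0,0,0],[0,0,0],[-0.05,0.035,0],[-0.05,0.035,0],[-0.05,0.035,0],[-0.05,0.035,0],[-0.05,0.035,0],[-0.05,0.035,0],[-0.05,0.035,0],[-0.05,0.035,0],[-0.05,0.035,0],[-0.038,0.025,0],[0,0,0],[0,0,0]], delta_rot=[[0,0,10],[0,0,10],[0,0,10],[0,0,10],[0,0,10],[0,0,10],[0,0,10],[0,0,10],[0,0,0],[0,0,0],[0,0,0],[0,0,0],[0,0,0],[0,0,0],[0,0,0],[0,0,0],[0,0,0],[0,0,0],[0,0,0],[0,0,0]], grip=[1,1,1,1,1,1,1,1,1,1,1,1,1,1,1,1,1,1,1,1], squeeze=30)

```text
clock: 3.9
tool_pos: [0.4633, 0.0513, 0.3027]
eef_rot: [0.764, 0.645, 0.0, -0.0]
contact_force: [0.0, 0.3, -0.9]
opening: 0.998
finger_force: 0.0
```

Run:
```python
from h import *
go(.46,.05,.3,-10.5)
c=cal("wrist");s=r.get_state();print(c[1]-s["tool_pos"],back(c,[[280,210],[280,0],[280,420],[0,210],[560,210]],0))
cv2.imwrite("pics/w1.png",r.snapshot("wrist"))
for t,z in[("lower_plate",.015),("flow_plate",.0075),("thin_block",.012)]:
    for d in r.silhouettes("wrist",t): print(t,round(d["confidence"],2),np.round(rect(c,d["pixels"],z),1))
```

```text
tool shift mm [-1.8 -3.   2.7] rotz 0.89 tool-y ang -9.61 tilt 0.05 q7 -0.28
[0.01201748 0.07415974 0.08252476] [[ 4.57817184e-01 -6.99095231e-04]
 [ 4.92928311e-01  2.10524613e-01]
 [ 4.07140354e-01 -3.05563942e-01]
 [ 1.41639730e-01  5.27240141e-02]
 [ 7.73374674e-01 -5.40174518e-02]]
lower_plate 0.76 [524.1 132.1 112.1 140.   79. ]
flow_plate 0.86 [628.1 -84.1  32.3  49.4 126.1]
flow_plate 0.85 [ 322.6 -192.4   36.3   90.6  170.4]
thin_block 0.82 [468.4 -91.7  20.2  47.   82. ]
thin_block 0.65 [734.5  23.6  48.2  67.8  93.4]
```

View pics/w1.png

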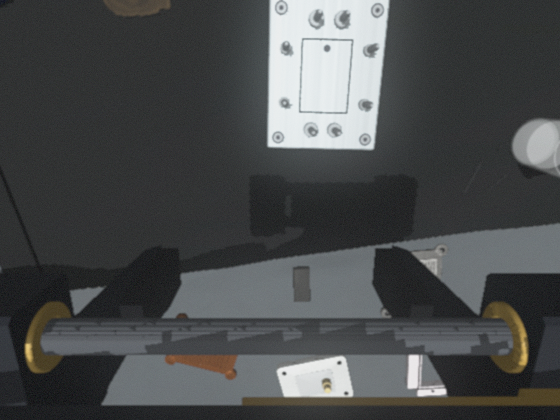

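Wrist view: the lower plate is at (325,75), slightly cut off, and the tilted camera sees well beyond the tool's +x side. I move 50 mm back for a full view.

play_rows(translation=[[0.0,0.03,0],[-0.025,0.03,-0.01],[0,0,0],[0,0,0]], delta_rot=[[0,0,1],[0,0,0],[0,0,0],[0,0,0]], grip=[1,1,1,1])

```text
clock: 4.6
tool_pos: [0.5172, 0.0167, 0.3124]
eef_rot: [0.769, 0.639, -0.0, -0.001]
contact_force: [-0.6, 0.6, -0.5]
opening: 1.003
finger_force: 0.0
```

```bash
cat >> h.py <<'E'
def quad(c,mask,z,W,L,a0=None):
    """fit W x L rectangle (mm) on plane z to the mask outline: maximise IoU via least squares on projected polygon"""
    from scipy.optimize import minimize
    x,y,w,h,a=rect(c,mask,z)
    if a0 is not None:a=a0
    def poly(p):
        t=np.radians(p[2]);l=np.array([np.cos(t),np.sin(t)]);m=np.array([-l[1],l[0]])
        P=np.array([p[:2]+sx*m*W/2+sy*l*L/2 for sx,sy in((1,1),(1,-1),(-1,-1),(-1,1))])/1e3
        return proj(c,np.c_[P,np.full(4,z)])
    mk=cv2.resize(mask.astype(np.uint8)*255,None,fx=4,fy=4,interpolation=cv2.INTER_LINEAR)>127
    def f(p):
        im=np.zeros(mk.shape,np.uint8);cv2.fillPoly(im,[np.round(((poly(p)+.5)*4-.5)*16).astype(np.int32)],1,shift=4);im=im>0
        return 1-(im&mk).sum()/(im|mk).sum()
    o=minimize(f,[x,y,a],method="Nelder-Mead",options=dict(initial_simplex=[[x,y,a],[x+4,y,a],[x,y+4,a],[x,y,a+4]]))
    return np.round(o.x,2),round(1-o.fun,3)
E
python3 - <<'E'
from h import *
c=cal("wrist");im=r.snapshot("wrist");cv2.imwrite("pics/w2.png",im)
d=r.silhouettes("wrist","lower_plate")[0]
print(d["confidence"],rect(c,d["pixels"],.015),quad(c,d["pixels"],.015,112,142))
x,y,a=quad(c,d["pixels"],.015,112,142)[0]
t=np.radians(a);l=np.array([np.cos(t),np.sin(t)]);m=np.array([l[1],-l[0]])
for px,py in[(40,25),(-40,25),(40,-25),(-40,-25),(12,51),(-12,51),(12,-51),(-12,-51)]:
    P=(np.array([x,y])+px*m+py*l)/1e3
    for z in(.015,.049):
        u=proj(c,[*P,z])[0];cv2.circle(im,tuple(np.round(u).astype(int)),1,(0,0,255) if z>.03 else (0,255,0),-1)
ys,xs=np.where(d["pixels"]);b=(xs.min()-5,max(ys.min()-15,0),xs.max()+5,ys.max()+5);print(b)
cv2.imwrite("pics/w2c.png",cv2.resize(im[b[1]:b[3],b[0]:b[2]],None,fx=3,fy=3))
E
```

```text
0.57 (522.1668701171875, 120.11477661132812, 113.2419662475586, 116.303955078125, 79.25041198730469) (array([524.88, 133.7 ,  79.02]), np.float64(0.986))
(np.int64(200), 0, np.int64(327), np.int64(129))
```

View pics/w2c.png

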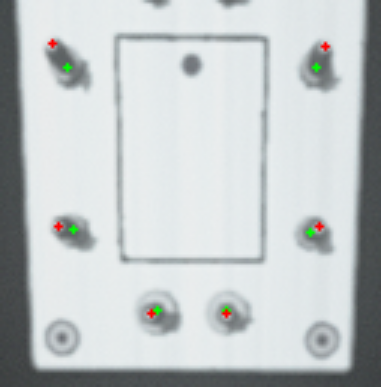

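Green and red marks fall on the pin feet and tips, so the fit is good. I stepped the wrong way, though, and the plate is cut at the top; one more view from the other side will confirm it.

play_rows(translation=[[0.05,-0.02,0],[0.04,-0.02,0],[0,0,0],[0,0,0]], delta_rot=[[0,0,0],[0,0,0],[0,0,0],[0,0,0]], grip=[1,1,1,1])

```text
clock: 5.2
tool_pos: [0.4949, 0.1112, 0.3127]
eef_rot: [0.769, 0.639, -0.0, 0.0]
contact_force: [-0.3, 0.2, 0.4]
opening: 0.998
finger_force: 0.0
```

Run:
```python
from h import *
c=cal("wrist");im=r.snapshot("wrist")
for d in r.silhouettes("wrist","lower_plate"):
  print(d["confidence"],rect(c,d["pixels"],.015),quad(c,d["pixels"],.015,112,142))
g=cv2.cvtColor(im,cv2.COLOR_BGR2GRAY);m=(g>110).astype(np.uint8);m[260:]=0
n,l,s,_=cv2.connectedComponentsWithStats(m);i=1+s[1:,4].argmax();print(s[i])
cs,_=cv2.findContours((l==i).astype(np.uint8),0,1);m=np.zeros_like(m);cv2.fillPoly(m,[cv2.convexHull(max(cs,key=len))],1)
print(quad(c,m,.015,112,142))
go(.58,-.21,.25,-5)
cv2.imwrite("pics/w3.png",im)
```

```text
0.96 (527.675537109375, 148.34585571289062, 111.56336212158203, 170.80628967285156, 79.19869232177734) (array([524.99, 133.65,  79.  ]), np.float64(0.958))
[  247    36   112   169 14537]
(array([525.33, 137.61,  79.37]), np.float64(0.878))
tool shift mm [-298.6  142.8   63. ] rotz -5.74 tool-y ang -10.74 tilt 0.04 q7 -0.39
```

Both fits agree: lower plate at (525.0, 133.7) mm with yaw -11.0°. Next, the flow plate.

play_rows(translation=[[-0.05,0.024,0.01],[-0.05,0.024,0.01],[-0.05,0.024,0.01],[-0.05,0.024,0.01],[-0.05,0.024,0.01],[-0.05,0.023,0.01],[0,0,0],[0,0,0],[0,0,0]], delta_rot=[[0,0,0],[0,0,0],[0,0,0],[0,0,0],[0,0,0],[0,0,0],[0,0,-6],[0,0,0],[0,0,0]], grip=[1,1,1,1,1,1,1,1,1])

```text
clock: 6.42
tool_pos: [0.5803, -0.2096, 0.2528]
eef_rot: [0.736, 0.677, 0.0, -0.0]
contact_force: [-0.6, 0.6, -1.3]
opening: 0.998
finger_force: 0.0
```

Run:
```python
from h import *
c=cal("wrist");im=r.snapshot("wrist");cv2.imwrite("pics/w4.png",im)
for t,z,w,h in[("flow_plate",.0075,70,88),("thin_block",.012,20,45),("frame",.012,66,88),("end_plate",.012,68,90)]:
    for d in r.silhouettes("wrist",t): print(t,round(d["confidence"],2),np.round(rect(c,d["pixels"],z),1),quad(c,d["pixels"],z,w,h),np.mean(im[d["pixels"]],0).round())
```

```text
flow_plate 0.82 [ 765.6 -291.3   77.2   98.6  119.6] (array([ 765.77, -292.53,  120.57]), np.float64(0.883)) [ 64.  96. 141.]
flow_plate 0.7 [ 601.  -114.7   76.5   95.    85.3] (array([ 600.34, -115.51,   85.51]), np.float64(0.854)) [181. 184. 184.]
flow_plate 0.69 [ 354.4 -176.1   65.    77.1   69.5] (array([ 340.17, -176.65,   64.09]), np.float64(0.768)) [52. 71. 98.]
thin_block 0.58 [469.7 -94.1  23.3  44.4  83. ] (array([469.95, -93.97,  83.69]), np.float64(0.896)) [145. 148. 147.]
frame 0.86 [ 618.5 -238.3   67.7   90.3   86.1] (array([ 618.13, -238.16,   85.76]), np.float64(0.602)) [191. 189. 190.]
frame 0.44 [ 629.  -351.5   28.6   56.   177.1] (array([ 640.71, -369.26,  182.39]), np.float64(0.226)) [147. 144. 140.]
end_plate 0.74 [ 466.  -236.9   70.9   92.9    3.9] (array([ 466.01, -236.1 ,    3.55]), np.float64(0.953)) [166. 167. 165.]
```

View pics/w4.png

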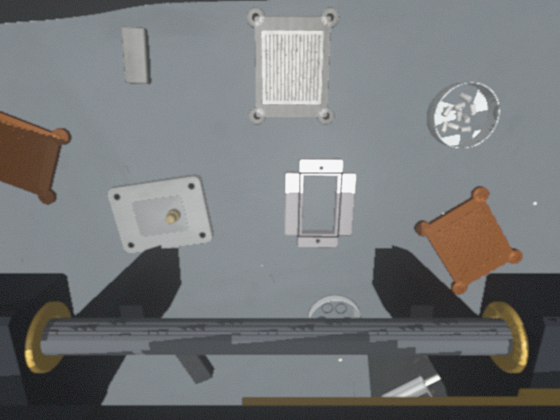

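Wrist view: flow plate (292,67), thin block (135,55), end plate (160,213) with the port on its right (+x) side, frame (320,203). Every fit matches the nominal sizes. I pick the flow plate.

play_rows(translation=[[0.048,0.006,0],[0.048,0.006,0],[0,0,0.045],[0,0,0.045],[0,0,0.045],[0,0,0.03],[0,0,0.012],[0,0,0.01],[0,0,0]], delta_rot=[[0,0,0],[0,0,0],[0,0,0],[0,0,0],[0,0,0],[0,0,0],[0,0,0],[0,0,0],[0,0,0]], grip=[1,1,1,1,1,1,1,1,1])

```text
clock: 7.8
tool_pos: [0.6004, -0.1152, 0.066]
eef_rot: [0.735, 0.678, 0.0, 0.0]
contact_force: [-0.2, 0.0, -0.1]
opening: 1.0
finger_force: 0.0
```

Run:
```python
from h import *
go(.6005,-.1152,.066,-4.6)
```

```text
tool shift mm [-0.   0.1 -0. ] rotz -0.04 tool-y ang -4.64 tilt 0.03 q7 0.09
```

play_rows(translation=[[0,0,0],[0,0,0],[0,0,0],[0,0,0],[0,0,0],[0,0,-0.03],[0,0,-0.054],[0,0,0]], delta_rot=[[0,0,0],[0,0,0],[0,0,0],[0,0,0],[0,0,0],[0,0,0],[0,0,0],[0,0,0]], grip=[-1,-1,-1,-1,-1,-1,-1,-1], squeeze=30)

```text
clock: 8.8
tool_pos: [0.6023, -0.1157, 0.1531]
eef_rot: [0.735, 0.678, 0.002, 0.003]
contact_force: [-0.2, -0.5, -2.5]
opening: 0.718
finger_force: 30.0
```

Run:
```python
from h import *
go(.525,.1337,.15,-11.0)
s=r.get_state();c=cal("wrist");im=r.snapshot("wrist");cv2.imwrite("pics/w5.png",im)
for d in r.silhouettes("wrist","flow_plate"): print(round(d["confidence"],2),np.round(rect(c,d["pixels"],s["tool_pos"][2]-.0585),1),d["pixels"].sum())
```

```text
tool shift mm [242.3 -97.3   2.3] rotz 6.34 tool-y ang -4.66 tilt 0.4 q7 0.09
0.76 [ 602.9 -103.2   74.5   77.   174.9] 22776
```

play_rows(translation=[[0,0,0],[0.04,-0.021,0],[0.04,-0.021,0],[0.04,-0.021,0],[0.04,-0.021,0],[0.04,-0.021,0],[0.03,-0.016,0],[0,0,0],[0,0,0],[0,0,0]], delta_rot=[[0,0,6.35],[0,0,0],[0,0,0],[0,0,0],[0,0,0],[0,0,0],[0,0,0],[0,0,0],[0,0,0],[0,0,0]], grip=[-1,-1,-1,-1,-1,-1,-1,-1,-1,-1])

```text
clock: 10.15
tool_pos: [0.5255, 0.1317, 0.1493]
eef_rot: [0.772, 0.635, -0.001, 0.0]
contact_force: [-0.4, 0.5, -1.0]
opening: 0.717
finger_force: 30.0
```

Run:
```python
from h import *
go(.525,.1337,.081,-11.0)
c=cal("wrist");im=r.snapshot("wrist");cv2.imwrite("pics/w5.png",im)
s=r.get_state();print(s["tool_pos"])
```

```text
tool shift mm [ 1.9 -0.8 68.3] rotz -0.14 tool-y ang -11.14 tilt 0.08 q7 -0.31
[0.52550778 0.13190408 0.14940679]
```

View pics/w5.png

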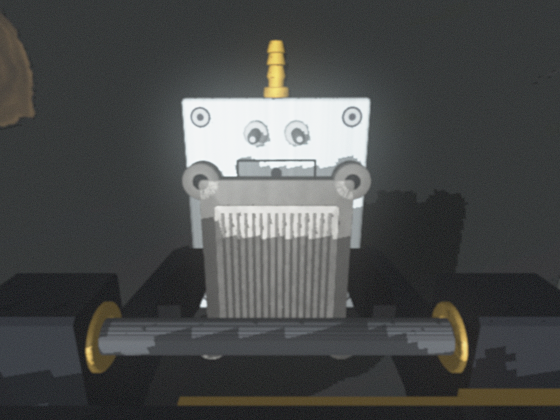

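Held plate: its top edge runs from about (220,178) to (335,178), lugs at (203,180) and (351,180), with the lower plate behind. I compute its offset in the hand.

Run:
```python
from h import *
s=r.get_state();c=cal("wrist");M=R.from_quat(s["eef_rot"]).as_matrix()
z=s["tool_pos"][2]-.0585
p=back(c,[[225,178],[330,178],[203,180],[351,180]],z)
print(np.round((np.c_[p,np.full(4,z)]-s["tool_pos"])@M*1e3,1))
im=cv2.imread("pics/w5.png");g=cv2.cvtColor(im,cv2.COLOR_BGR2GRAY)
print(g[170:190,[235,260,300,320]].T); print(g[193,195:225],g[193,330:360])
```

```text
[[ 42.2 -21.6  58.5]
 [ 42.2  21.2  58.5]
 [ 41.3 -30.6  58.5]
 [ 41.3  29.8  58.5]]
[[233 238 238 242 247 243 179 108 102 123 155 176 179 180 177 177 177 175
  177 176]
 [170 169 172 171 172 161 128 106 102 122 150 169 172 169 171 170 171 168
  168 167]
 [168 170 169 168 168 157 128 104 101 117 144 159 167 165 163 161 162 163
  164 163]
 [167 167 167 169 170 155 126 101 101 113 141 156 162 162 160 158 161 161
  160 162]]
[156 156 156 157 161 173 178 174 174 185 190 195 194 189 189 189 191 185
 184 186 178 176 177 176 174 175 174 171 172 174] [156 154 153 154 152 153 154 157 165 178 187 188 183 177 175 179 176 165
 161 168 177 178 168 152 149 151 149 144 144 143]
```

The plate is centred in hand to about 0.3 mm. I lower it.

play_rows(translation=[[0.002,-0.0008,0],[0,0,0.03],[0,0,0.015],[0,0,0.01],[0,0,0.008],[0,0,0.0045],[0,0,0],[0,0,0]], delta_rot=[[0,0,0],[0,0,0],[0,0,0],[0,0,0],[0,0,0],[0,0,0],[0,0,0],[0,0,0]], grip=[-1,-1,-1,-1,-1,-1,-1,-1])

```text
clock: 11.2
tool_pos: [0.5251, 0.1358, 0.0826]
eef_rot: [0.772, 0.636, 0.0, 0.0]
contact_force: [0.2, -0.5, -1.0]
opening: 0.72
finger_force: 30.0
```

Run:
```python
from h import *
go(.525,.1337,.081,-11.0);s=r.get_state();print(s["contact_force"],s["moment"])
```

```text
tool shift mm [-2.1  0.3  1.6] rotz 0.01 tool-y ang -10.99 tilt 0.04 q7 -0.3
[ 0.23340649 -0.48847073 -1.03607138] [-0.09079862  0.07245042 -0.0286323 ]
```

play_rows(translation=[[-0.002,0.0003,0],[0,0,0],[0,0,0.0013],[0,0,0],[0,0,0],[0,0,0]], delta_rot=[[0,0,0],[0,0,0],[0,0,0],[0,0,0],[0,0,0],[0,0,0]], grip=[-1,-1,-1,-1,-1,-1])

```text
clock: 11.95
tool_pos: [0.5249, 0.1337, 0.0813]
eef_rot: [0.772, 0.636, 0.0, 0.0]
contact_force: [-1.5, -0.0, 6.4]
opening: 0.715
finger_force: 30.0
```

Run:
```python
from h import *
go(.525,.1337,.081,-11.0);s=r.get_state();print(s["contact_force"],s["moment"])
```

```text
tool shift mm [0.  0.1 0.3] rotz 0.0 tool-y ang -11.0 tilt 0.03 q7 -0.29
[-1.4539894  -0.04405074  6.39760643] [-0.23765001  0.19424436 -0.02913035]
```

play_rows(translation=[[0,0,0],[0,0,0],[0,0,0],[0,0,0],[0,0,-0.02],[0,0,-0.05],[0,0,-0.05],[-0.045,0,-0.05],[-0.045,0,0],[0,0,0],[0,0,0],[0,0,0]], delta_rot=[[0,0,0],[0,0,0],[0,0,0],[0,0,0],[0,0,0],[0,0,0],[0,0,0],[0,0,0],[0,0,0],[0,0,0],[0,0,0],[0,0,0]], grip=[1,1,1,1,1,1,1,1,1,1,1,1])

```text
clock: 13.45
tool_pos: [0.5083, 0.0501, 0.2469]
eef_rot: [0.771, 0.637, 0.0, -0.001]
contact_force: [0.0, 0.6, 0.6]
opening: 1.001
finger_force: 0.0
```

Run:
```python
from h import *
go(.47,-.094,.25,-6.5)
c=cal("wrist");im=r.snapshot("wrist")
for t,z,w,h in[("flow_plate",.0225,70,88),("lower_plate",.015,112,142),("thin_block",.012,20,45)]:
    for d in r.silhouettes("wrist",t): print(t,round(d["confidence"],2),np.round(rect(c,d["pixels"],z),1),quad(c,d["pixels"],z,w,h))
cv2.imwrite("pics/w6.png",cv2.resize(im[0:260,130:450],None,fx=2,fy=2))
```

```text
tool shift mm [-148.7  -10.5   -3.2] rotz -4.35 tool-y ang -10.85 tilt 0.06 q7 -0.2
flow_plate 0.67 [524.2 134.9  77.2  95.1  79.2] (array([523.71, 133.51,  79.15]), np.float64(0.847))
thin_block 0.78 [471.1 -79.1  21.8  26.   79.2] (array([469.72, -88.62,  83.64]), np.float64(0.559))
```

View pics/w6.png

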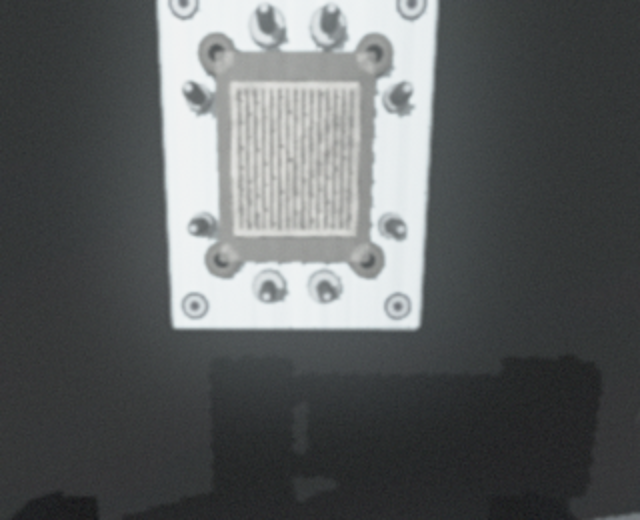

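The flow plate lies square between the pins, with gaps all round. Next, the thin block.

play_rows(translation=[[0,0,0],[-0.048,-0.007,0],[-0.048,-0.007,0],[-0.047,-0.008,0.03],[0,0,0.05],[0,0,0.04],[0,0,0],[0,0,0],[0,0,0]], delta_rot=[[0,0,-4.5],[0,0,0],[0,0,0],[0,0,0],[0,0,0],[0,0,0],[0,0,0],[0,0,0],[0,0,0]], grip=[1,1,1,1,1,1,1,1,1])

```text
clock: 14.78
tool_pos: [0.4711, -0.091, 0.1289]
eef_rot: [0.746, 0.666, 0.001, 0.001]
contact_force: [1.1, -0.6, 0.5]
opening: 1.0
finger_force: 0.0
```

Run:
```python
from h import *
go(.47,-.094,.066,-6.4);c=cal("wrist");r.snapshot("wrist")
for d in r.silhouettes("wrist","thin_block"): print(round(d["confidence"],2),np.round(rect(c,d["pixels"],.012),1),quad(c,d["pixels"],.012,20,45))
```

```text
tool shift mm [-3.1 -1.  62.9] rotz -0.07 tool-y ang -6.47 tilt 0.17 q7 0.11
0.57 [468.6 -92.5  19.2  46.4  82.6] (array([468.4 , -92.4 ,  82.57]), np.float64(0.943))
```

play_rows(translation=[[0,0,0],[0,0,0],[0,0,0]], delta_rot=[[0,0,0],[0,0,0],[0,0,0]], grip=[1,1,1])

```text
clock: 15.25
tool_pos: [0.4702, -0.0911, 0.1274]
eef_rot: [0.746, 0.666, 0.0, 0.0]
contact_force: [0.3, -0.4, -0.6]
opening: 1.0
finger_force: 0.0
```

Run:
```python
from h import *
go(.47,-.094,.066,-6.4);c=cal("wrist");r.snapshot("wrist")
for d in r.silhouettes("wrist","thin_block"): print(round(d["confidence"],2),np.round(rect(c,d["pixels"],.012),1),quad(c,d["pixels"],.012,20,45))
```

```text
tool shift mm [-2.9  0.1 61.4] rotz -0.09 tool-y ang -6.49 tilt 0.01 q7 0.11
0.68 [468.4 -92.4  19.9  46.6  82.6] (array([468.54, -92.07,  83.13]), np.float64(0.95))
```

play_rows(translation=[[-0.0014,-0.0014,0],[0,0,0.03],[0,0,0.02],[0,0,0.0114],[0,0,0],[0,0,0],[0,0,0],[0,0,0],[0,0,0],[0,0,0],[0,0,0],[0,0,0],[0,0,0],[0,0,0]], delta_rot=[[0,0,0],[0,0,0],[0,0,0],[0,0,0],[0,0,0],[0,0,0],[0,0,0],[0,0,0],[0,0,0],[0,0,0],[0,0,0],[0,0,0],[0,0,0],[0,0,0]], grip=[1,1,1,1,1,1,-1,-1,-1,-1,-1,-1,-1,-1], squeeze=25)

```text
clock: 17.1
tool_pos: [0.4686, -0.0923, 0.0659]
eef_rot: [0.746, 0.666, 0.0, -0.0]
contact_force: [-0.0, -0.3, -0.1]
opening: 0.222
finger_force: 25.0
```

Run:
```python
from h import *
go(.5246,.1340,.15,-11)
```

```text
tool shift mm [231.1  30.1 -84. ] rotz 4.52 tool-y ang -6.48 tilt 0.0 q7 0.11
```

play_rows(translation=[[0,0,-0.034],[0,0,-0.05],[0,0,0],[0.045,0.002,0],[0.045,0.002,0],[0.045,0.002,0],[0.045,0.002,0],[0.03,0.002,0],[0.0226,0.0019,0],[0,0,0],[0,0,0],[0,0,0],[0,0,0],[0,0,0],[0,0,0],[0,0,0]], delta_rot=[[0,0,0],[0,0,0],[0,0,4.5],[0,0,0],[0,0,0],[0,0,0],[0,0,0],[0,0,0],[0,0,0],[0,0,0],[0,0,0],[0,0,0],[0,0,0],[0,0,0],[0,0,0],[0,0,0]], grip=[-1,-1,-1,-1,-1,-1,-1,-1,-1,-1,-1,-1,-1,-1,-1,-1])

```text
clock: 19.1
tool_pos: [0.5246, 0.1338, 0.15]
eef_rot: [0.772, 0.636, 0.0, -0.0]
contact_force: [-0.0, 0.0, 0.2]
opening: 0.221
finger_force: 25.0
```

Run:
```python
from h import *
go(.5247,.1338,.0885,-11)
c=cal("wrist");s=r.get_state();M=R.from_quat(s["eef_rot"]).as_matrix();im=r.snapshot("wrist");cv2.imwrite("pics/w7.png",im[60:380,120:440])
z=s["tool_pos"][2]-.054
for d in r.silhouettes("wrist","thin_block"):
    m=d["pixels"];ys,xs=np.where(m);v=ys.min();u=xs[ys<=v+3].mean()
    p=back(c,[[u,v]],z)[0];print(round(d["confidence"],2),u,v,xs.min(),xs.max(),np.round((np.array([*p,z])-s["tool_pos"])@M*1e3,1))
```

```text
tool shift mm [ 0.1  0.  61.5] rotz 0.01 tool-y ang -10.99 tilt 0.0 q7 -0.23
0.82 277.6371681415929 221 252 301 [25.2 -0.1 54. ]
```

View pics/w7.png

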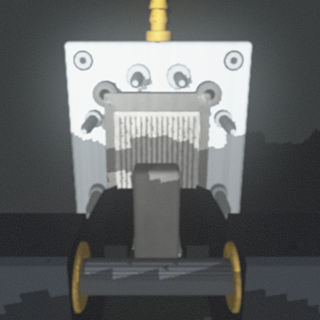

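Held block at crop (157,215): end face rows 165–175, top face below that. I compute its offset from the bottom edge.

Run:
```python
from h import *
c=cal("wrist");s=r.get_state();M=R.from_quat(s["eef_rot"]).as_matrix()
g=cv2.cvtColor(cv2.imread("pics/w7.png"),cv2.COLOR_BGR2GRAY)
print(g[155:190,[150,165]].T)
for v in(221,222,223,230,232,234,236):
    print(v,[np.round(((np.array([*back(c,[[277,v]],s["tool_pos"][2]-k)[0],s["tool_pos"][2]-k])-s["tool_pos"])@M*1e3)[0],1) for k in(.066,.054)])
```

```text
[[143 145 144 141 139 139 141 130 101  82  82  82  79  80  89 104 121 140
  151 157 161 162 164 164 151 122 107 104 107 105 106 103 104 104 104]
 [145 143 146 143 145 141 146 130 104  85  83  87  89  89  92 106 117 135
  151 159 163 164 166 163 162 163 147 123 105 105 101 103 104 101 104]]
221 [np.float64(20.8), np.float64(25.2)]
222 [np.float64(20.4), np.float64(24.8)]
223 [np.float64(19.9), np.float64(24.3)]
230 [np.float64(16.5), np.float64(21.3)]
232 [np.float64(15.6), np.float64(20.4)]
234 [np.float64(14.6), np.float64(19.5)]
236 [np.float64(13.6), np.float64(18.6)]
```

The block sits about 1.7 mm towards -x in the hand, which agrees with the first wide-view measurement. I compensate and lower it.

play_rows(translation=[[0.0017,0,0],[0,0,0.025],[0,0,0.02],[0,0,0.01],[0,0,0.005],[0,0,0],[0,0,0],[0,0,0],[0,0,0],[0,0,0.001],[0,0,0],[0,0,0],[0,0,0]], delta_rot=[[0,0,0],[0,0,0],[0,0,0],[0,0,0],[0,0,0],[0,0,0],[0,0,0],[0,0,0],[0,0,0],[0,0,0],[0,0,0],[0,0,0],[0,0,0]], grip=[-1,-1,-1,-1,-1,-1,-1,-1,-1,-1,-1,-1,-1])

```text
clock: 20.82
tool_pos: [0.525, 0.1354, 0.0889]
eef_rot: [0.772, 0.636, 0.0, -0.0]
contact_force: [0.1, -0.9, -0.8]
opening: 0.219
finger_force: 25.0
```

Run:
```python
from h import *
go(.5250,.1355,.0885,-11.0);s=r.get_state();print(s["contact_force"],s["moment"])
```

```text
tool shift mm [0.1 0.  0.4] rotz 0.01 tool-y ang -10.99 tilt 0.0 q7 -0.22
[ 0.08589507 -0.91121179 -0.79564979] [-0.08736911  0.05822668 -0.05301871]
```

play_rows(translation=[[0,0,0.0004],[0,0,0],[0,0,0],[0,0,0],[0,0,0],[0,0,0],[0,0,0],[0,0,-0.02],[0,0,-0.05],[0,0,-0.05],[-0.05,0,-0.05],[-0.05,0,0],[0,0,0],[0,0,0],[0,0,0],[0,0,0],[0,0,0],[0,0,0]], delta_rot=[[0,0,0],[0,0,0],[0,0,0],[0,0,0],[0,0,0],[0,0,0],[0,0,0],[0,0,0],[0,0,0],[0,0,0],[0,0,0],[0,0,0],[0,0,0],[0,0,0],[0,0,0],[0,0,0],[0,0,0],[0,0,0]], grip=[-1,-1,-1,1,1,1,1,1,1,1,1,1,1,1,1,1,1,1])

```text
clock: 23.08
tool_pos: [0.507, 0.0432, 0.2527]
eef_rot: [0.771, 0.636, -0.0, -0.0]
contact_force: [0.5, -0.1, -1.0]
opening: 1.001
finger_force: 0.0
```

Run:
```python
from h import *
c=cal("wrist");im=r.snapshot("wrist")
for t,z,w,h in[("thin_block",.0345,20,45),("flow_plate",.0225,70,88),("lower_plate",.015,112,142)]:
    for d in r.silhouettes("wrist",t): print(t,round(d["confidence"],2),np.round(rect(c,d["pixels"],z),1),quad(c,d["pixels"],z,w,h))
cv2.imwrite("pics/w8.png",cv2.resize(im[0:220,160:420],None,fx=2,fy=2))
```

```text
thin_block 0.75 [523.9 133.7  19.9  44.2  79. ] (array([524.11, 133.8 ,  78.75]), np.float64(0.961))
flow_plate 0.57 [ 345.  -150.1   72.    95.1  158. ] (array([ 345.67, -150.86,  156.43]), np.float64(0.824))
lower_plate 0.72 [523.6 125.9 112.2 125.4  79. ] (array([524.86, 133.83,  79.03]), np.float64(0.555))
```

View pics/w8.png

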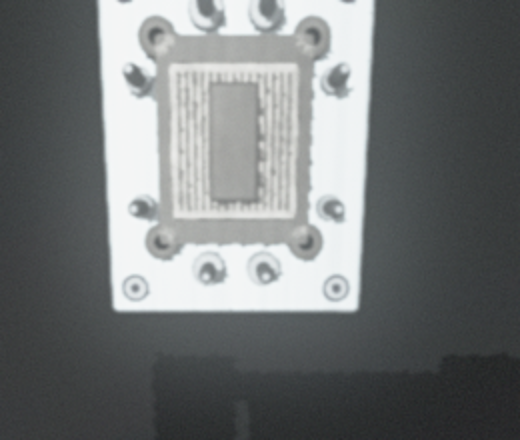

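The block is centred on the flow plate within about 1 mm and aligned. Next I view the frame.

play_rows(translation=[[0,0,0],[-0.045,0.016,0],[-0.045,0.016,0],[-0.045,0.016,0],[-0.045,0.016,0],[-0.045,0.016,0],[-0.045,0.016,0.01],[-0.045,0.016,0.01],[-0.045,0.016,0.01],[0,0,0],[0,0,0],[0,0,0],[0,0,0],[0,0,0],[0,0,0]], delta_rot=[[0,0,-6],[0,0,0],[0,0,0],[0,0,0],[0,0,0],[0,0,0],[0,0,0],[0,0,0],[0,0,0],[0,0,0],[0,0,0],[0,0,0],[0,0,0],[0,0,0],[0,0,0]], grip=[1,1,1,1,1,1,1,1,1,1,1,1,1,1,1])

```text
clock: 25.15
tool_pos: [0.6033, -0.3266, 0.2229]
eef_rot: [0.737, 0.676, 0.0, 0.0]
contact_force: [0.2, -0.1, -0.2]
opening: 1.002
finger_force: 0.0
```

Run:
```python
from h import *
c=cal("wrist");im=r.snapshot("wrist")
for t,z,w,h in[("frame",.012,66,88),("end_plate",.012,68,90)]:
    for d in r.silhouettes("wrist",t):
        m=d["pixels"];cs,_=cv2.findContours(m.astype(np.uint8),0,1);m=np.zeros(m.shape,np.uint8);cv2.fillPoly(m,[max(cs,key=cv2.contourArea)],1)
        print(t,round(d["confidence"],2),np.round(rect(c,d["pixels"],z),1),quad(c,m>0,z,w,h))
go(.618,-.238,.066,-4)
```

```text
frame 0.85 [ 618.1 -239.5   65.7   87.6   84.7] (array([ 618.21, -239.56,   85.03]), np.float64(0.869))
end_plate 0.85 [ 466.5 -237.5   68.4   93.6    3.4] (array([ 467.09, -237.62,    3.75]), np.float64(0.964))
tool shift mm [ 89.8   7.  156.8] rotz -0.99 tool-y ang -4.99 tilt 0.0 q7 0.44
```

play_rows(translation=[[0.045,0.004,0],[0.0434,0.0032,0],[0,0,0.045],[0,0,0.045],[0,0,0.04],[0,0,0.02],[0,0,0.007],[0,0,0],[0,0,0],[0,0,0],[0,0,0],[0,0,0],[0,0,0],[0,0,0],[0,0,0],[0,0,0],[0,0,0]], delta_rot=[[0,0,0],[0,0,0],[0,0,0],[0,0,0],[0,0,0],[0,0,0],[0,0,0],[0,0,0],[0,0,0],[0,0,0],[0,0,0],[0,0,0],[0,0,0],[0,0,0],[0,0,0],[0,0,0],[0,0,0]], grip=[1,1,1,1,1,1,1,1,1,1,1,-1,-1,-1,-1,-1,-1], squeeze=25)

```text
clock: 27.42
tool_pos: [0.6181, -0.2393, 0.0658]
eef_rot: [0.737, 0.676, 0.0, 0.0]
contact_force: [0.6, 0.0, 0.5]
opening: 0.745
finger_force: 25.0
```

Run:
```python
from h import *
go(.5248,.1337,.16,-11)
```

```text
tool shift mm [ 363.5 -125.4  -94.2] rotz 6.01 tool-y ang -4.99 tilt 0.01 q7 0.35
```

play_rows(translation=[[0,0,-0.044],[0,0,-0.05],[0,0,0],[0.045,-0.021,0],[0.045,-0.021,0],[0.045,-0.021,0],[0.045,-0.021,0],[0.045,-0.021,0],[0.045,-0.021,0],[0.045,-0.021,0],[0.0333,-0.0158,0],[0,0,0],[0,0,0],[0,0,0],[0,0,0],[0,0,0],[0,0,0],[0,0,0]], delta_rot=[[0,0,0],[0,0,0],[0,0,6],[0,0,0],[0,0,0],[0,0,0],[0,0,0],[0,0,0],[0,0,0],[0,0,0],[0,0,0],[0,0,0],[0,0,0],[0,0,0],[0,0,0],[0,0,0],[0,0,0],[0,0,0]], grip=[-1,-1,-1,-1,-1,-1,-1,-1,-1,-1,-1,-1,-1,-1,-1,-1,-1,-1])

```text
clock: 29.68
tool_pos: [0.5247, 0.1335, 0.1598]
eef_rot: [0.772, 0.636, 0.0, -0.0]
contact_force: [0.3, -0.3, -0.7]
opening: 0.745
finger_force: 25.0
```

Run:
```python
from h import *
go(.5248,.1337,.0885,-11)
c=cal("wrist");s=r.get_state();M=R.from_quat(s["eef_rot"]).as_matrix();im=r.snapshot("wrist");cv2.imwrite("pics/w9.png",im[60:380,120:440])
T=s["tool_pos"]
def tf(uv,k): return np.round((np.c_[back(c,uv,T[2]-k),np.full(len(uv),T[2]-k)]-T)@M*1e3,1)[:,:2].tolist()
for d in r.silhouettes("wrist","frame"):
    m=d["pixels"];ys,xs=np.where(m);v=ys.min();print(d["confidence"],v,xs.min(),xs.max())
for v in range(150,200,3): print(v,tf([[250,v],[300,v]],.066),tf([[250,v],[300,v]],.054),cv2.cvtColor(im,6)[v:v+3,[250,300]].tolist())
```

```text
tool shift mm [ 0.2  0.1 71.3] rotz 0.01 tool-y ang -10.99 tilt 0.0 q7 -0.18
0.85 171 196 357
150 [[52.5, -11.7], [52.5, 9.3]] [[54.3, -10.8], [54.3, 8.5]] [[132, 124], [156, 143], [167, 154]]
153 [[51.2, -11.7], [51.2, 9.3]] [[53.1, -10.8], [53.1, 8.5]] [[166, 154], [168, 155], [164, 155]]
156 [[49.9, -11.7], [49.9, 9.3]] [[52.0, -10.8], [52.0, 8.5]] [[165, 153], [165, 152], [163, 153]]
159 [[48.7, -11.8], [48.7, 9.4]] [[50.8, -10.8], [50.8, 8.6]] [[163, 154], [164, 155], [163, 153]]
162 [[47.4, -11.8], [47.4, 9.4]] [[49.6, -10.9], [49.6, 8.6]] [[162, 141], [164, 121], [165, 110]]
165 [[46.1, -11.8], [46.1, 9.4]] [[48.4, -10.9], [48.4, 8.6]] [[161, 108], [158, 111], [168, 116]]
168 [[44.8, -11.8], [44.8, 9.4]] [[47.2, -10.9], [47.2, 8.6]] [[205, 128], [215, 133], [211, 137]]
171 [[43.5, -11.9], [43.5, 9.5]] [[46.1, -11.0], [46.1, 8.7]] [[191, 132], [153, 128], [128, 129]]
174 [[42.2, -11.9], [42.2, 9.5]] [[44.8, -11.0], [44.8, 8.7]] [[130, 125], [134, 129], [143, 137]]
177 [[40.9, -11.9], [40.9, 9.5]] [[43.6, -11.0], [43.6, 8.7]] [[179, 171], [218, 213], [230, 229]]
180 [[39.5, -12.0], [39.6, 9.5]] [[42.4, -11.0], [42.4, 8.7]] [[236, 234], [239, 238], [237, 238]]
183 [[38.2, -12.0], [38.2, 9.6]] [[41.2, -11.1], [41.2, 8.7]] [[238, 239], [238, 238], [238, 238]]
186 [[36.9, -12.0], [36.9, 9.6]] [[40.0, -11.1], [40.0, 8.8]] [[237, 238], [238, 239], [238, 238]]
189 [[35.5, -12.0], [35.5, 9.6]] [[38.7, -11.1], [38.8, 8.8]] [[238, 238], [238, 238], [238, 238]]
192 [[34.2, -12.1], [34.2, 9.6]] [[37.5, -11.1], [37.5, 8.8]] [[238, 238], [238, 238], [238, 238]]
195 [[32.8, -12.1], [32.8, 9.7]] [[36.3, -11.2], [36.3, 8.8]] [[238, 237], [238, 239], [238, 238]]
198 [[31.5, -12.1], [31.5, 9.7]] [[35.0, -11.2], [35.0, 8.9]] [[238, 237], [238, 237], [238, 236]]
```

View pics/w9.png

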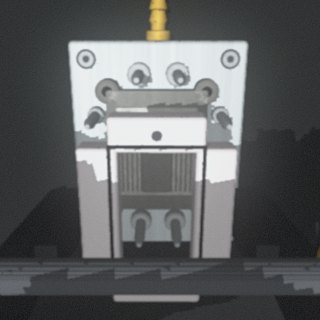

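The frame is held straight, offset about -0.5 mm. I lower it.

play_rows(translation=[[0.0007,0,0],[0,0,0.03],[0,0,0.02],[0,0,0.01],[0,0,0.006],[0,0,0.004],[0,0,0],[0,0,0],[0,0,0],[0,0,0],[0,0,0.001],[0,0,0],[0,0,0],[0,0,0]], delta_rot=[[0,0,0],[0,0,0],[0,0,0],[0,0,0],[0,0,0],[0,0,0],[0,0,0],[0,0,0],[0,0,0],[0,0,0],[0,0,0],[0,0,0],[0,0,0],[0,0,0]], grip=[-1,-1,-1,-1,-1,-1,-1,-1,-1,-1,-1,-1,-1,-1])

```text
clock: 31.52
tool_pos: [0.5248, 0.1343, 0.0887]
eef_rot: [0.772, 0.636, 0.0, -0.0]
contact_force: [-0.2, -0.4, -1.5]
opening: 0.745
finger_force: 25.0
```

Run:
```python
from h import *
go(.5248,.1342,.0883,-11.0);s=r.get_state();print(s["contact_force"],s["moment"])
```

```text
tool shift mm [-0.   0.   0.4] rotz 0.01 tool-y ang -10.99 tilt 0.0 q7 -0.16
[-0.17732256 -0.36421521 -1.48436244] [-0.0382323   0.084653    0.03144285]
```

play_rows(translation=[[0,0,0.0004],[0,0,0],[0,0,0],[0,0,0],[0,0,0],[0,0,0],[0,0,0],[0,0,-0.02],[0,0,-0.05],[0,0,-0.05],[-0.05,0,-0.05],[-0.05,0,0],[0,0,0],[0,0,0],[0,0,0],[0,0,0],[0,0,0],[0,0,0]], delta_rot=[[0,0,0],[0,0,0],[0,0,0],[0,0,0],[0,0,0],[0,0,0],[0,0,0],[0,0,0],[0,0,0],[0,0,0],[0,0,0],[0,0,0],[0,0,0],[0,0,0],[0,0,0],[0,0,0],[0,0,0],[0,0,0]], grip=[-1,-1,-1,1,1,1,1,1,1,1,1,1,1,1,1,1,1,1])

```text
clock: 33.78
tool_pos: [0.5069, 0.0421, 0.2525]
eef_rot: [0.771, 0.636, -0.0, -0.0]
contact_force: [0.3, 0.4, -0.5]
opening: 0.997
finger_force: 0.0
```

Run:
```python
from h import *
c=cal("wrist");im=r.snapshot("wrist")
for t,z,w,h in[("frame",.0345,66,88),("thin_block",.0345,20,45)]:
    for d in r.silhouettes("wrist",t): print(t,round(d["confidence"],2),np.round(rect(c,d["pixels"],z),1),quad(c,d["pixels"],z,w,h))
cv2.imwrite("pics/w10.png",cv2.resize(im[0:220,160:420],None,fx=2,fy=2))
print(r.get_state()["tool_pos"],r.get_state()["q"])
```

```text
frame 0.78 [523.8 133.7  66.8  88.   78.9] (array([524.11, 133.94,  78.98]), np.float64(0.59))
thin_block 0.58 [524.  134.   19.7  44.   79. ] (array([524.3 , 133.9 ,  80.61]), np.float64(0.926))
[0.50684108 0.04182776 0.25254416] [-0.33021094  0.63068811  0.25446058  1.97985561 -0.28124323  0.56450076
 -0.07551322]
```

View pics/w10.png

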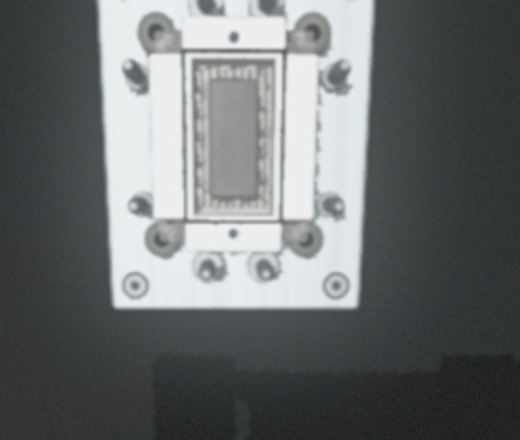

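The frame is round the block, square and clear of the pins. I now rotate the tool for the end plate and take one more measurement of it.

play_rows(translation=[[0,0,0],[0,0,0],[0,0,0],[0,0,0],[0,0,0],[0,0,0],[0,0,0],[0,0,0],[0,0,0],[0,0,0],[0,0,0],[0,0,0],[0,0,0],[0,0,0]], delta_rot=[[0,0,-9],[0,0,-9],[0,0,-9],[0,0,-9],[0,0,-9],[0,0,-9],[0,0,-9],[0,0,-9],[0,0,-9],[0,0,-9],[0,0,-9],[0,0,-5.6],[0,0,0],[0,0,0]], grip=[1,1,1,1,1,1,1,1,1,1,1,1,1,1])

```text
clock: 35.67
tool_pos: [0.5068, 0.0417, 0.2526]
eef_rot: [-0.031, 1.0, -0.0, 0.0]
contact_force: [0.2, 0.1, 0.2]
opening: 0.998
finger_force: 0.0
```

play_rows(translation=[[-0.006,-0.046,0],[-0.006,-0.046,0],[-0.006,-0.046,0],[-0.006,-0.046,0.01],[-0.006,-0.046,0.01],[-0.006,-0.046,0.01],[0,0,0],[0,0,0],[0,0,0],[0,0,0],[0,0,0],[0,0,0]], delta_rot=[[0,0,0],[0,0,0],[0,0,0],[0,0,0],[0,0,0],[0,0,0],[0,0,0],[0,0,0],[0,0,0],[0,0,0],[0,0,0],[0,0,0]], grip=[1,1,1,1,1,1,1,1,1,1,1,1])

```text
clock: 37.17
tool_pos: [0.5602, -0.2311, 0.2226]
eef_rot: [-0.032, 0.999, 0.0, 0.0]
contact_force: [-0.2, 0.4, 0.3]
opening: 1.003
finger_force: 0.0
```

Run:
```python
from h import *
c=cal("wrist");im=r.snapshot("wrist");cv2.imwrite("pics/w11.png",im)
for d in r.silhouettes("wrist","end_plate"):
    print(round(d["confidence"],2),np.round(rect(c,d["pixels"],.012),1),quad(c,d["pixels"],.012,68,90))
for d in r.silhouettes("wrist","port"):
    ys,xs=np.where(d["pixels"]);print("port",d["confidence"],xs.mean(),ys.mean(),len(xs),back(c,[[xs.mean(),ys.mean()]],.02))
go(.4666,-.237,.066,93.6);print(r.get_state()["q"])
```

```text
0.81 [ 464.7 -237.4   68.1   89.8    3.9] (array([ 464.85, -237.35,    3.65]), np.float64(0.976))
0.48 [ 754.6 -165.8   51.1   56.5   93.7] (array([ 762.37, -165.88,   93.44]), np.float64(0.436))
port 0.56 276.0759611795446 63.52500933184024 10716 [[ 0.46273343 -0.23753992]]
tool shift mm [ 93.7   0.3 156.5] rotz 0.01 tool-y ang 93.61 tilt 0.0 q7 1.64
[ 0.49816272  0.77720735 -0.32412805  1.69507902  0.34312499  0.72570714
  1.63571366]
```

View pics/w11.png

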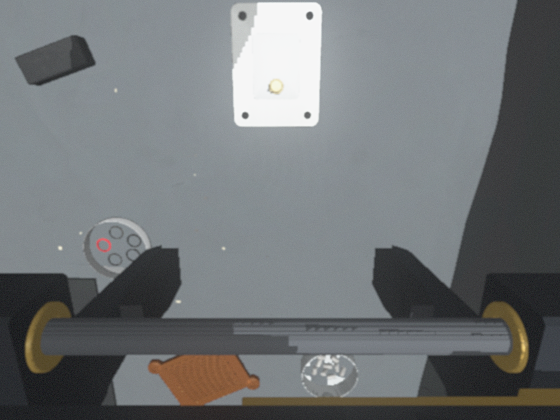

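The port shows at (276,86), below the plate centre (277,64): it points to tool -x, so after the turn it faces away from the barb. I grasp the plate.

play_rows(translation=[[0.048,0,0],[0.0474,-0.0002,0],[0,0,0.045],[0,0,0.045],[0,0,0.04],[0,0,0.02],[0,0,0.0066],[0,0,0],[0,0,0],[0,0,0],[0,0,0],[0,0,0],[0,0,0],[0,0,0],[0,0,0],[0,0,0],[0,0,0]], delta_rot=[[0,0,0],[0,0,0],[0,0,0],[0,0,0],[0,0,0],[0,0,0],[0,0,0],[0,0,0],[0,0,0],[0,0,0],[0,0,0],[0,0,0],[0,0,0],[0,0,0],[0,0,0],[0,0,0],[0,0,0]], grip=[1,1,1,1,1,1,1,1,1,1,1,-1,-1,-1,-1,-1,-1], squeeze=40)

```text
clock: 39.45
tool_pos: [0.465, -0.2376, 0.066]
eef_rot: [-0.031, 1.0, 0.0, 0.0]
contact_force: [-0.0, 0.2, 1.9]
opening: 0.766
finger_force: 40.0
```

play_rows(translation=[[0,0,-0.044],[0,0,-0.06],[0,0,0],[0,0,0],[0,0,0],[0,0,0],[0,0,0],[0,0,0],[0,0,0],[0,0,0],[0,0,0],[0,0,0],[0,0,0],[0,0,0],[0,0,0],[0,0,0],[0,0,0],[0,0,0],[0,0,0]], delta_rot=[[0,0,0],[0,0,0],[0,0,0],[0,0,9],[0,0,9],[0,0,9],[0,0,9],[0,0,9],[0,0,9],[0,0,9],[0,0,9],[0,0,9],[0,0,9],[0,0,9],[0,0,5.6],[0,0,0],[0,0,0],[0,0,0],[0,0,0]], grip=[-1,-1,-1,-1,-1,-1,-1,-1,-1,-1,-1,-1,-1,-1,-1,-1,-1,-1,-1])

```text
clock: 41.82
tool_pos: [0.4649, -0.2376, 0.1699]
eef_rot: [0.771, 0.636, 0.0, -0.0]
contact_force: [-0.4, 0.3, -2.6]
opening: 0.768
finger_force: 40.0
```

Run:
```python
from h import *
go(.5245,.1338,.17,-11);print(r.get_state()["q"])
```

```text
tool shift mm [ 3.76e+02 -1.22e+01 -1.00e-01] rotz 0.03 tool-y ang -10.97 tilt 0.01 q7 0.48
[ 0.29063914  0.77825158  0.1559664   1.99608874 -0.29231673  0.38839838
  0.48234758]
```

play_rows(translation=[[0.045,-0.0015,0],[0.045,-0.0015,0],[0.045,-0.0015,0],[0.045,-0.0015,0],[0.045,-0.0015,0],[0.045,-0.0015,0],[0.045,-0.0015,0],[0.045,-0.0015,0],[0.016,-0.0002,0],[0,0,0],[0,0,0],[0,0,0],[0,0,0],[0,0,0],[0,0,0],[0,0,0]], delta_rot=[[0,0,0],[0,0,0],[0,0,0],[0,0,0],[0,0,0],[0,0,0],[0,0,0],[0,0,0],[0,0,0],[0,0,0],[0,0,0],[0,0,0],[0,0,0],[0,0,0],[0,0,0],[0,0,0]], grip=[-1,-1,-1,-1,-1,-1,-1,-1,-1,-1,-1,-1,-1,-1,-1,-1])

```text
clock: 43.82
tool_pos: [0.5246, 0.1339, 0.1699]
eef_rot: [0.772, 0.636, 0.0, -0.0]
contact_force: [0.5, -0.3, -1.5]
opening: 0.768
finger_force: 40.0
```

Run:
```python
from h import *
go(.5246,.1338,.1005,-11)
c=cal("wrist");s=r.get_state();M=R.from_quat(s["eef_rot"]).as_matrix();im=r.snapshot("wrist");cv2.imwrite("pics/w12.png",im[60:380,120:440])
T=s["tool_pos"]
def tf(uv,k): return np.round((np.c_[back(c,uv,T[2]-k),np.full(len(uv),T[2]-k)]-T)@M*1e3,1)[:,:2].tolist()
g=cv2.cvtColor(im,6)
for v in range(160,190,2): print(v,tf([[277,v]],.066),tf([[277,v]],.054),g[v:v+2,[250,265,300]].tolist())
```

```text
tool shift mm [-0.1 -0.  69.4] rotz 0.02 tool-y ang -10.98 tilt 0.01 q7 -0.05
160 [[48.2, -0.3]] [[50.4, -0.4]] [[235, 235, 235], [235, 235, 236]]
162 [[47.3, -0.3]] [[49.6, -0.4]] [[230, 237, 233], [208, 228, 223]]
164 [[46.5, -0.3]] [[48.8, -0.4]] [[164, 184, 177], [116, 121, 120]]
166 [[45.6, -0.3]] [[48.0, -0.4]] [[96, 97, 94], [120, 124, 119]]
168 [[44.8, -0.3]] [[47.2, -0.4]] [[153, 156, 149], [156, 149, 153]]
170 [[43.9, -0.3]] [[46.4, -0.4]] [[139, 133, 133], [127, 124, 126]]
172 [[43.0, -0.3]] [[45.6, -0.4]] [[124, 126, 126], [130, 133, 132]]
174 [[42.2, -0.3]] [[44.8, -0.4]] [[133, 130, 134], [148, 142, 155]]
176 [[41.3, -0.3]] [[44.0, -0.4]] [[181, 184, 192], [220, 221, 221]]
178 [[40.4, -0.3]] [[43.2, -0.4]] [[234, 234, 233], [236, 234, 235]]
180 [[39.5, -0.3]] [[42.4, -0.4]] [[235, 234, 235], [235, 234, 234]]
182 [[38.6, -0.3]] [[41.6, -0.4]] [[234, 235, 235], [235, 236, 234]]
184 [[37.7, -0.3]] [[40.8, -0.4]] [[233, 234, 234], [234, 235, 235]]
186 [[36.9, -0.3]] [[40.0, -0.4]] [[236, 235, 234], [235, 235, 235]]
188 [[36.0, -0.3]] [[39.1, -0.4]] [[235, 235, 235], [234, 235, 236]]
```

View pics/w12.png

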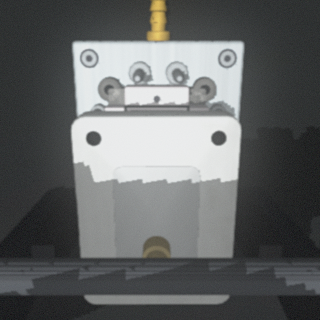

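The end plate is held square with its port on the far side from the barb. It is offset about -0.7 mm, so I compensate and lower it.

play_rows(translation=[[0.0007,0,0],[0,0,0.03],[0,0,0.015],[0,0,0.01],[0,0,0.008],[0,0,0.004],[0,0,0],[0,0,0],[0,0,0],[0,0,0],[0,0,0.0015],[0,0,0],[0,0,0],[0,0,0]], delta_rot=[[0,0,0],[0,0,0],[0,0,0],[0,0,0],[0,0,0],[0,0,0],[0,0,0],[0,0,0],[0,0,0],[0,0,0],[0,0,0],[0,0,0],[0,0,0],[0,0,0]], grip=[-1,-1,-1,-1,-1,-1,-1,-1,-1,-1,-1,-1,-1,-1])

```text
clock: 45.62
tool_pos: [0.5248, 0.1345, 0.1015]
eef_rot: [0.772, 0.636, 0.0, -0.0]
contact_force: [-0.2, -0.1, -1.9]
opening: 0.765
finger_force: 40.0
```

Run:
```python
from h import *
go(.5247,.1345,.1004,-11.0);s=r.get_state();print(s["contact_force"],s["moment"])
```

```text
tool shift mm [-0.  -0.1  1.1] rotz 0.01 tool-y ang -10.99 tilt 0.0 q7 -0.01
[-0.20151198 -0.13244315 -1.87550809] [-0.06227391  0.0514298  -0.02945629]
```

play_rows(translation=[[0,0,0.0008],[0,0,0],[0,0,0],[0,0,0.0003],[0,0,0],[0,0,0]], delta_rot=[[0,0,0],[0,0,0],[0,0,0],[0,0,0],[0,0,0],[0,0,0]], grip=[-1,-1,-1,-1,-1,-1])

```text
clock: 46.38
tool_pos: [0.5248, 0.1345, 0.1005]
eef_rot: [0.772, 0.636, 0.0, -0.0]
contact_force: [-0.7, 0.1, -0.2]
opening: 0.765
finger_force: 40.0
```

play_rows(translation=[[0,0,0],[0,0,0],[0,0,0],[0,0,0],[0,0,-0.02],[0,0,-0.05],[0,0,-0.05],[-0.05,0,-0.05],[-0.05,0,0],[0,0,0],[0,0,0],[0,0,0],[0,0,0],[0,0,0],[0,0,0]], delta_rot=[[0,0,0],[0,0,0],[0,0,0],[0,0,0],[0,0,0],[0,0,0],[0,0,0],[0,0,0],[0,0,0],[0,0,0],[0,0,0],[0,0,0],[0,0,0],[0,0,0],[0,0,0]], grip=[1,1,1,1,1,1,1,1,1,1,1,1,1,1,1])

```text
clock: 48.25
tool_pos: [0.5068, 0.0423, 0.2644]
eef_rot: [0.771, 0.636, -0.0, -0.0]
contact_force: [0.3, -0.3, -0.2]
opening: 0.997
finger_force: 0.0
```

Run:
```python
from h import *
c=cal("wrist");im=r.snapshot("wrist")
for d in r.silhouettes("wrist","end_plate"): print(round(d["confidence"],2),np.round(rect(c,d["pixels"],.0465),1),quad(c,d["pixels"],.0465,68,90))
r.snapshot("top");c2=cal("top")
for d in r.silhouettes("top","end_plate"): print("top",round(d["confidence"],2),np.round(rect(c2,d["pixels"],.0465),1))
cv2.imwrite("pics/w13.png",cv2.resize(im[0:260,130:450],None,fx=2,fy=2))
```

```text
0.69 [564.9 162.    0.    2.1  81.2] (array([573.53, 210.08,  53.93]), np.float64(0.003))
0.57 [523.9 133.5  67.9  90.3  79.1] (array([524.06, 133.68,  79.25]), np.float64(0.977))
```

View pics/w13.png

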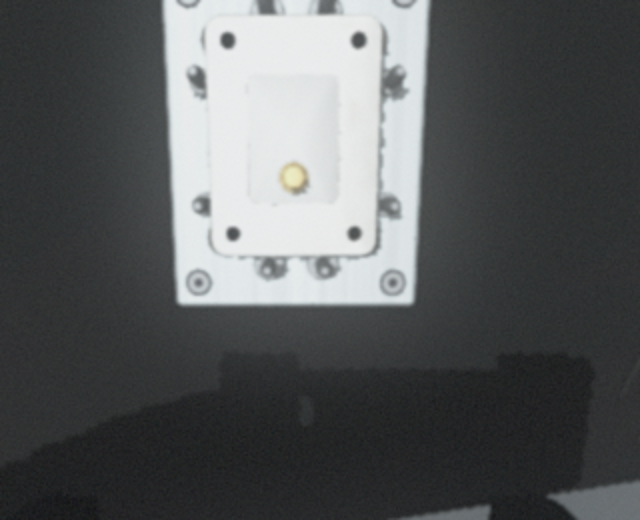

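The end plate is flat at the expected height (67.9 x 90.3 mm on its plane) and square between the pins, and its port faces away from the barb. Handing in.

```bash
python3 -c "
from plant import r
print(r.finish_job())"
```

```text
the job is handed in; nothing more can be done
None
```

The cell is laid up and handed in after about 48 s of robot time: flow plate, thin block, frame and end plate lie flat, square between the pins and released, with the port facing away from the hose barb and nothing else moved.

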